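Hang the tube rack on the bath's two pins

TASK

Pick up the steel tube rack by its top handle and hang it in the ultrasonic bath, so that the hole in each of its end ears goes over one of the two pins on the bath's rim. The pins were clamped by hand, so find them gently by feel, keep hold of the rack until both ears lie flush on the frame, then let go, and leave the other things on the bench where they are.

Things in the scene. Friction and masses are not known exactly. Their poses are not given: they have to be found in the camera images.
- rack_grip (a point): Handle centre of the loose steel tube rack (0.3 to 0.55 kg), standing on the bench. The handle is a flat upright bar 12 mm thick (point's x), 70 mm long (y), 22 mm high, 115 mm above the rack's underside; z up. The rack is the same either way round; below the ears it is a cage with upright corner posts, outer faces at x = +-29.5 mm, y = +-52.5 mm. Capped tubes reach 80 mm above the underside.
- rack_hole (a point): Centre of one of the rack's two ear holes, at the ear's underside. Ears stick out at both y ends of the rack to 91 mm from its middle, 52 mm wide (x), 6 mm thick; their undersides are 55 mm below the handle centre. Each has a through hole of 10 mm diameter; the two lie 75 mm either side of the handle centre along y, at x = 0. Between the ears is a 62 by 110 mm top plate.
- bath: White ultrasonic bath, fixed, empty and dry, 190 mm (its x) by 220 mm (y) by 110 mm high. Origin: centre of its underside, z up; control panel on -x. Open tank 124 mm (x) by 150 mm (y), tank floor at z = 30 mm. With the rack hung fully home, ears flush on the frame, the handle centre is at z = 171 mm. More than 40 N from the rack spoils the bath, frame or pins.
- pin_mid (a point): NOMINAL middle of the flat, 6 mm thick steel frame on the rim, at its top face (116 mm up), bath axes. Its opening is 94 mm (x) by 130 mm (y); centred on it two upright pins, 8 mm diameter, 18 mm tall, stand 75 mm either side along y. Frame and pins are one piece, clamped unmeasured up to 12 mm off this in x and 8 mm off in y, without turn; it does not give way.
- plates: Stack of four round amber culture dishes, 92 mm diameter, 60 mm high, one loose piece, to be left alone. Origin: centre of its underside.
- bottle: White reagent bottle, 62 mm diameter, 150 mm high, loose, to be left alone. Origin: centre of its underside.
- tub: Teal tub with lid and round knob, 165 by 205 by 136 mm, loose, to be left alone. Origin: centre of its underside.
- tipbox: Grey box of pipette tips with clear lid, 80 by 120 by 57 mm, loose, to be left alone. Origin: centre of its underside.
Mind the look-alikes: they are no part of the job. What is shaped like the part that bears rack_grip but blue, green or orange is not meant.

How it is judged (in metres and radians):
On the way, in this order (a step that is already met when the one before it is completed fails the run):
1. the rack is lifted clear of the bench in the gripper (height (world z) of rack_grip above 0.15 m and contact force between the fingers and rack above 1 N and horizontal distance between rack_grip and bath above 0.1 m), for 0.1 s.
2. both ears are flush on the frame over the pins, while the rack is still held (z of rack_grip in the frame of bath below 0.1735 m and horizontal distance between rack_grip and bath below 0.0165 m and angle between rack_grip's own z axis and vertical below 0.03 rad and contact force between the fingers and rack above 1 N), for 0.1 s.
At the end, for the whole second after the job is handed in: The rack hangs at rest and released, both pins through its ear holes: handle centre 171 mm (168 to 173.5 mm) above the bath's underside, within 16.5 mm of the bath's centre axis, level within 0.03 rad and lined up with the bath within 0.06 rad (z of rack_grip in the frame of bath between 0.168 and 0.1735 m and horizontal distance between rack_grip and bath below 0.0165 m and angle between rack_grip's own z axis and vertical below 0.03 rad and angle between the y axis of rack_grip and the y axis of bath, either way round below 0.06 rad and linear speed of rack below 0.01 m/s and contact force between the fingers and rack below 0.1 N); the robot touches nothing.
It fails at once if the rack is pressed or knocked against the bath, frame or pins with more than 40 N (contact force between rack and bath above 40 N).
It fails at once if the culture plates are moved by more than 20 mm (distance of plates from where it was at the start of the episode above 0.02 m).
It fails at once if the bottle is moved by more than 20 mm (distance of bottle from where it was at the start of the episode above 0.02 m).
It fails at once if the tub is moved by more than 20 mm (distance of tub from where it was at the start of the episode above 0.02 m).
It fails at once if the tip box is moved by more than 20 mm (distance of tipbox from where it was at the start of the episode above 0.02 m).
It also fails if it takes over 58 s, if anything falls off the work surface, if the arm or the gripper's body presses on something with over 40 N, if the wrist force passes 120 N, or if a joint passes its speed limit or range.

ROBOT

A 6-joint arm with a two-finger parallel gripper is mounted at the origin on the work surface. World frame = base frame: x ahead of the robot, y to its left, z up, the work surface at z = 0. Lengths are in mm, angles in rad, forces in N, time in s.
With the tool pointing down it reaches from about 350 to 775 mm from the base axis. Payload 7.3 kg.
Tool frame: the origin (TCP) lies at the very end of the fingers, on their centre line; the grasp point (between the pads) lies 19 mm behind it; z points along the fingers, y is the line along which they close (so a half turn about z gives the same grasp; the last joint's range is limited). The gripper opens to 92 mm and grips with 3 to 60 N. Pads are 19 mm wide; open, the fingers measure 130 mm over their backs; the gripper's body (75 mm by 190 mm) begins 47 mm behind the grasp point.
Start: joints at [-1.459, 0.342, 1.524, -0, 1.275, -0.146], TCP at [133.873, -507.664, 226.741] pointing down, gripper open.
Joint ranges: [-2.53, 2.53], [-0.77, 2.02], [0.04, 2.7], [-1, 4.14], [0.28, 2.66], [-3.11, 3.11]. Speed limits (rad/s): [2.57, 2.57, 3.14, 3.14, 3.14, 3.14].

INTERFACE

Orientations are given as [roll, pitch, yaw] about the fixed x, y, z axes, in that order (R = Rz(yaw) Ry(pitch) Rx(roll)).
In Python, from plant import get_obs, capture, close_job gives the robot as it stands. The module is installed in compiled form; this text tells all that it offers.
- The arm moves only by the shell command python3 -m handwheel 'ROWS'. ROWS is JSON, a list of rows, each a list of 3 entries, a list of its own where there are three numbers: the turn, a rotation vector about the tool's x, y, z in degrees, then the shift along the tool's x, y, z in m, then the opening, from 0 (shut) to 1 (fully open). A call has 1 to 12 rows; each row is the pose to reach, as a shift and turn from the pose commanded when the call began, along the tool's axes at that moment; what a row does not reach only later rows make up. A row lasts 1/10 s, in which the tool goes at most 50 mm and 8.59 degrees, less where a joint would pass 70% of its speed; a pose out of reach is approached as far as the arm can. A call with a gripper value outside its range is refused whole. The fingers move at their own pace and stop on an object; the grip force is fixed at half the most. Time passes only in rows, so rows that repeat a pose let the fingers close. It gives the time, the measured TCP pose, the force, the opening and the grip force at its end, in the units of the state.
- get_obs(): the state, without advancing time (a new reading comes with each control period).
- capture(name): name is "side" or "top" or "wrist"; returns a dict with "image" (480x640x3 uint8, red, green, blue), "depth" (480x640 float32, mm along the optical axis (not along the pixel's ray), 0 where there is no reading), "fx", "fy", "cx", "cy" (pixels), "camera_from_world" (4x4, takes a point from world to camera coordinates). Camera axes: x right, y down, z forward; pixel columns grow to the right and rows downward; lengths in mm; the calibration is good to about 2 mm. A picture is of the moment at which its call begins.
- close_job(): hands the job in; it is judged then, once.
The state is a dict: "time": time; "joint_positions": joint angles; "dq": joint speeds; "tau": joint torques, N m; "tool_pos": TCP position; "tcp_rot": TCP orientation; "contact_force": force on the tool from outside, world axes, zero at the start; "moment": the same for the moment, N m; "grip_width": finger opening in mm; "finger_force": force on a finger pad.
Only numpy, scipy, OpenCV 4.12 (cv2) and the standard library are available. Lean on these libraries where they do the work, as an engineer would, in place of code of your own. Each camera call takes 0.05 s, during which the arm holds its last target. There are 200 camera calls.

## Working session

There is one attempt and no reset: what is moved stays moved. The work goes in short steps, Python scripts to look and compute and a shell command to move; the robot and the scene stay as the last step left them, time stands still between calls to the robot, and variables do not carry over. Pictures are saved under pics/ and viewed, at most 13 in all, crops included, and the job is handed in when it is done.

```bash
mkdir -p pics
python3 - <<'E'
from plant import *
import cv2,numpy as np,pickle
o=get_obs();print({k:np.round(v,3).tolist() for k,v in o.items()})
D={}
for n in("top","side"):
    c=capture(n);D[n]=c;cv2.imwrite(f"pics/{n}1.png",c["image"][:,:,::-1]);print(n,c["fx"],c["cx"],c["cy"],np.round(c["camera_from_world"],3).tolist())
pickle.dump(D,open("d1.pkl","wb"))
E
```

```text
{'time': 0.0, 'joint_positions': [-1.459, 0.343, 1.525, -0.0, 1.275, -0.146], 'dq': [-0.001, -0.001, -0.001, 0.0, 0.0, 0.0], 'tau': [-0.0, -43.125, -24.422, 0.072, 0.056, -0.0], 'tool_pos': [133.805, -507.237, 226.048], 'tcp_rot': [-3.14, -0.0, 0.258], 'contact_force': [0.459, 0.536, -0.278], 'moment': [-0.037, 0.001, -0.029], 'finger_force': 0.0, 'grip_width': 92.101}
top 479.6699742348657 311.71228367577436 243.13605412657404 [[-0.025, -0.999, 0.023, -14.921], [-0.993, 0.022, -0.12, 476.702], [0.119, -0.025, -0.993, 1430.675], [0.0, 0.0, 0.0, 1.0]]
side 476.6648043462431 324.0873091111235 243.1368052176691 [[-0.961, -0.277, -0.017, 468.177], [-0.17, 0.637, -0.752, 136.81], [0.219, -0.72, -0.659, 1128.607], [0.0, 0.0, 0.0, 1.0]]
```

View pics/top1.png

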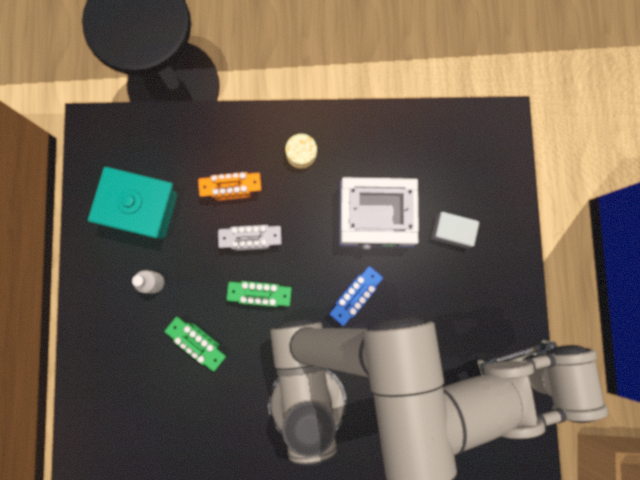

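View pics/side1.png

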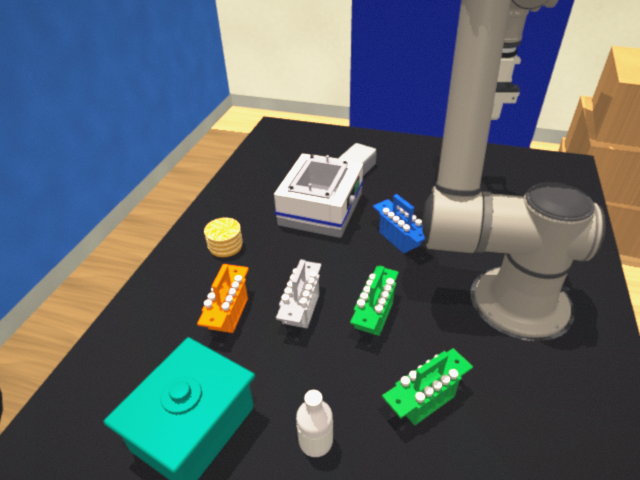

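The steel rack is at about (250,237) in the top view and (300,295) in the side view. The bath is at (379,211) with its panel towards the robot. Next I'll enlarge both.

```bash
cat > h.py <<'E'
import numpy as np
def ray(c,u,v,z):
    "world point at height z seen at pixel u,v"
    M=np.array(c["camera_from_world"]);R,t=M[:3,:3],M[:3,3]
    d=R.T@np.array([(u-c["cx"])/c["fx"],(v-c["cy"])/c["fy"],1]);o=-R.T@t
    return o+d*(z-o[2])/d[2]
def proj(c,p):
    M=np.array(c["camera_from_world"]);q=M[:3,:3]@np.array(p)+M[:3,3]
    return q[0]/q[2]*c["fx"]+c["cx"],q[1]/q[2]*c["fy"]+c["cy"]
E
python3 - <<'E'
import pickle,cv2,numpy as np
from h import *
D=pickle.load(open("d1.pkl","rb"));c=D["top"];im=c["image"]
a=im[210:265,210:290];b=im[170:255,330:430]
A=cv2.resize(a,None,fx=5,fy=5,interpolation=cv2.INTER_CUBIC);B=cv2.resize(b,None,fx=4,fy=4,interpolation=cv2.INTER_CUBIC)
o=np.zeros((340,800,3),np.uint8);o[:275,:400]=A;o[:,400:]=B
cv2.imwrite("pics/crop1.png",o[:,:,::-1])
# steel rack: grey, bright blob
hsv=cv2.cvtColor(im,cv2.COLOR_RGB2HSV)
m=((hsv[...,1]<60)&(hsv[...,2]>90)).astype(np.uint8)
n,l,s,ce=cv2.connectedComponentsWithStats(m)
for i in range(1,n):
    if s[i,4]>150 and s[i,0]>70 and s[i,0]<520 and s[i,1]>110 and s[i,1]<320:
        cn=max(cv2.findContours((l==i).astype(np.uint8),0,2)[0],key=cv2.contourArea)
        r=cv2.minAreaRect(cn);print(s[i],r)
        bp=cv2.boxPoints(r)
        for z in(66,110): print(z,[np.round(ray(c,u,v,z)[:2],1).tolist() for u,v in bp])
E
```

```text
[288 135  25  28 236] ((298.0733947753906, 149.07797241210938), (27.585397720336914, 22.700483322143555), 73.3007583618164)
66 [[792.0, 53.7], [811.4, -12.8], [728.2, -34.9], [709.1, 31.3]]
110 [[776.7, 52.4], [795.6, -12.1], [714.9, -33.5], [696.4, 30.6]]
[ 339  176   81   74 5645] ((378.9999694824219, 212.49996948242188), (79.99998474121094, 72.99998474121094), 0.0)
66 [[452.5, -105.4], [674.1, -112.4], [669.6, -355.2], [447.2, -343.8]]
110 [[447.8, -101.8], [662.5, -108.5], [658.1, -343.8], [442.7, -332.7]]
[ 433  211   47   36 1231] ((456.1765441894531, 228.7941436767578), (43.413875579833984, 29.10427474975586), 14.03624439239502)
66 [[480.5, -383.3], [565.6, -409.3], [530.9, -534.9], [446.1, -508.0]]
110 [[474.9, -371.0], [557.4, -396.2], [523.8, -517.9], [441.6, -491.8]]
[ 217  224   65   27 1503] ((249.25830078125, 236.90745544433594), (25.385915756225586, 64.43712615966797), 86.98721313476562)
66 [[529.3, 256.2], [535.5, 65.6], [459.5, 62.9], [453.7, 252.3]]
110 [[522.2, 248.5], [528.2, 63.9], [454.6, 61.3], [448.9, 244.8]]
[131 270  33  24 621] ((147.0, 281.5), (23.0, 32.0)
[... 473 characters left out ...]
191406, 7.333394527435303), 5.19442892074585)
66 [[343.1, 183.4], [364.3, 181.3], [352.8, 81.3], [331.6, 83.6]]
110 [[341.8, 178.0], [362.4, 176.0], [351.3, 79.1], [330.7, 81.3]]
[350 286  26  29 195] ((362.1707763671875, 300.4579162597656), (7.880291938781738, 34.82807540893555), 39.28940963745117)
66 [[268.7, -126.3], [345.5, -193.9], [330.5, -211.3], [253.8, -143.6]]
110 [[269.7, -122.0], [344.2, -187.5], [329.6, -204.4], [255.3, -138.8]]
[240 296  36  11 199] ((257.4923400878906, 300.5615539550781), (35.34989929199219, 7.194014072418213), 7.125016689300537)
66 [[304.0, 189.4], [324.6, 186.7], [309.4, 84.8], [288.8, 87.7]]
110 [[303.9, 183.9], [323.9, 181.2], [309.2, 82.5], [289.2, 85.3]]
```

View pics/crop1.png

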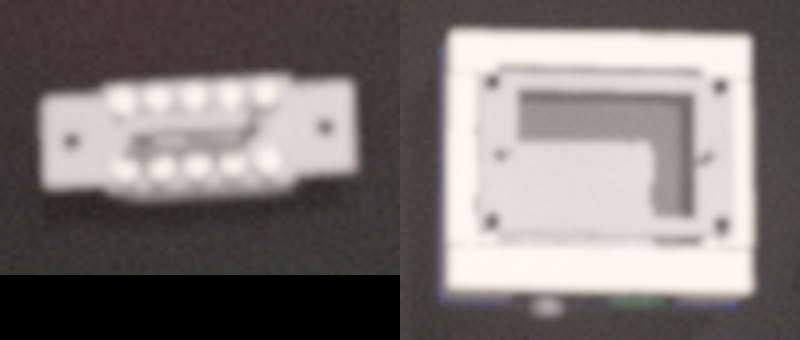

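Crop: the rack's ear holes are at about (224,238) and (274.6,235), and its handle lies between the tube rows. The frame opening centre is at about (381.2,208) and the bath centre at (379.7,210), so the frame looks shifted towards +x, -y. The blobs at the frame corners are screws, and the pins are mid-side.

```bash
python3 - <<'E'
import pickle,numpy as np
from h import *
D=pickle.load(open("d1.pkl","rb"));c=D["top"]
P=lambda x,y,s,u0,v0:(u0+(x+.5)/s-.5,v0+(y+.5)/s-.5)
def show(n,pts,s,u0,v0,z):
    w=np.array([ray(c,*P(x,y,s,u0,v0),z)[:2] for x,y in pts]);print(n,np.round(w,1).tolist(),"mean",np.round(w.mean(0),1));return w
w=show("holes",[(72,141),(325,127)],5,210,210,66);d=w[1]-w[0];print(np.linalg.norm(d),np.degrees(np.arctan2(d[0],-d[1])))
show("bath rim",[(47,30),(352,33),(355,293),(46,292)],4,330,170,110)
w=show("opening",[(118,90),(295,93),(294,218),(118,218)],4,330,170,116)
w=show("screws",[(92,82),(321,87),(322,225),(91,221)],4,330,170,116)
for x,y in[(98,155),(305,160)]: show("pin",[(x,y)],4,330,170,125)
dep=c["depth"];print("depth z:",[round(float(dep[v,u]),1) for u,v in[(218,237),(345,180),(383,180)]])
E
cat >> h.py <<'E'
def pose(o):
    from scipy.spatial.transform import Rotation as R
    return np.array(o["tool_pos"]),R.from_euler("xyz",o["tcp_rot"])
def goto(o,xyz,yaw):
    "shift (m, tool axes) and turn (deg) to reach world TCP xyz, tool down with given yaw (rad)"
    from scipy.spatial.transform import Rotation as R
    p,r=pose(o);return np.round(r.inv().apply(np.array(xyz)-p)/1000,4),np.round((r.inv()*R.from_euler("xyz",[np.pi,0,yaw])).as_rotvec(degrees=True),2)
E
```

```text
holes [[493.3, 233.9], [498.5, 84.5]] mean [495.9 159.2]
149.52961336935883 1.976955013674745
bath rim [[659.0, -115.4], [652.6, -339.5], [460.5, -331.8], [466.1, -108.5]] mean [ 559.6 -223.8]
opening [[611.9, -165.0], [607.2, -294.0], [515.3, -288.9], [517.9, -161.6]] mean [ 563.1 -227.4]
screws [[618.2, -146.3], [611.3, -313.2], [509.7, -308.9], [516.1, -142.0]] mean [ 563.8 -227.6]
pin [[562.5, -147.7]] mean [ 562.5 -147.7]
pin [[555.9, -296.8]] mean [ 555.9 -296.8]
depth z: [1478.7, 1403.9, 1406.3]
```

Run:
```python
from plant import *
from h import *
o=get_obs();print(*goto(o,[530,-226,330],1.535))
```

```text
[ 0.4548 -0.1711 -0.1036] [-6.000e-02 -6.000e-02 -7.318e+01]
```

```bash
python3 -m handwheel '[[[0,0,-73.2],[0.455,-0.171,-0.104],1],[[0,0,-73.2],[0.455,-0.171,-0.104],1],[[0,0,-73.2],[0.455,-0.171,-0.104],1],[[0,0,-73.2],[0.455,-0.171,-0.104],1],[[0,0,-73.2],[0.455,-0.171,-0.104],1],[[0,0,-73.2],[0.455,-0.171,-0.104],1],[[0,0,-73.2],[0.455,-0.171,-0.104],1],[[0,0,-73.2],[0.455,-0.171,-0.104],1],[[0,0,-73.2],[0.455,-0.171,-0.104],1],[[0,0,-73.2],[0.455,-0.171,-0.104],1],[[0,0,-73.2],[0.455,-0.171,-0.104],1],[[0,0,-73.2],[0.455,-0.171,-0.104],1]]'
python3 - <<'E'
from plant import *
from h import *
import cv2,pickle
c=capture("wrist");pickle.dump(c,open("w1.pkl","wb"));cv2.imwrite("pics/w1.png",c["image"][:,:,::-1])
o=get_obs();print(o["time"],o["tool_pos"],o["tcp_rot"])
print([np.round(proj(c,p)) for p in([563,-152,116],[560,-302,116])])
print(*goto(o,[496,159.2,230],1.606)); print(*goto(o,[496,159.2,96],1.606))
E
```

```text
time: 1.3
tool_pos: [530.6, -225.5, 329.9]
tcp_rot: [-3.14, -0.0, 1.538]
contact_force: [-0.8, -0.3, -0.1]
grip_width: 92.1
finger_force: 0.0
1.35 [ 529.83486658 -226.26425751  329.95316456] [-3.13993061e+00 -2.02989810e-04  1.53587015e+00]
[array([356., 116.]), array([355., 281.])]
[ 0.384  -0.0471  0.1001] [-0.09 -0.01 -4.02]
[ 0.384  -0.0469  0.2341] [-0.09 -0.01 -4.02]
```

View pics/w1.png

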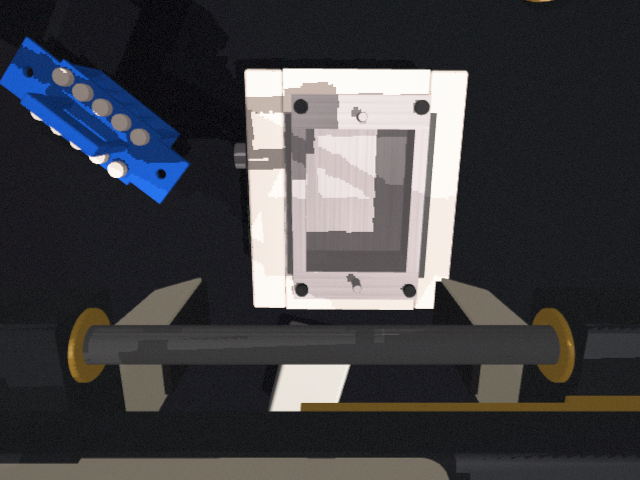

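The wrist view shows both pins, their tops near (362,117) and (357,288). The frame screws are at (301,106), (422,107), (302,289) and (409,290), and the bath corners are around (246,70), (467,71), (434,309) and (254,307).

Run:
```python
from h import *
import pickle,cv2
c=pickle.load(open("w1.pkl","rb"));im=c["image"];g=im.min(2)
o=[]
for u,v in[(301,106),(422,107),(302,289),(409,290)]:
    w=g[v-10:v+11,u-10:u+11].astype(float);ww=np.clip(90-w,0,None);y,x=np.mgrid[-10:11,-10:11]
    p=ray(c,u+(ww*x).sum()/ww.sum(),v+(ww*y).sum()/ww.sum(),118);o.append(p[:2])
o=np.array(o);print("screws",o.round(1).tolist(),o.mean(0))
for a,b in((2,0),(3,1)):
    d=o[b]-o[a];print("yaw",np.degrees(np.arctan2(-d[0],d[1])),np.linalg.norm(d))
for u,v in[(362,117),(357,288)]:print("pintop",ray(c,u,v,134)[:2].round(1))
for u,v in[(246,70),(467,71),(434,309),(254,307)]:print("rim",ray(c,u,v,110)[:2].round(1))
a=np.zeros((320,800,3),np.uint8)
for k,(u,v) in enumerate([(362,117),(357,286)]):a[:,k*400:k*400+400]=cv2.resize(im[v-16:v+16,u-20:u+20],(400,320),interpolation=cv2.INTER_CUBIC)
cv2.imwrite("pics/pins.png",a[:,:,::-1])
```

```text
screws [[515.8, -142.3], [617.5, -146.4], [508.9, -307.7], [610.6, -312.1]] [ 563.20449709 -227.13296848]
yaw -2.39211708806093 165.4929234387393
yaw -2.388555720149222 165.83153354993453
pintop [ 566.1 -153. ]
pintop [ 560.3 -301.9]
rim [ 471.1 -111.5]
rim [ 656.9 -118.8]
rim [ 637.3 -336.7]
rim [ 461.  -328.5]
```

View pics/pins.png

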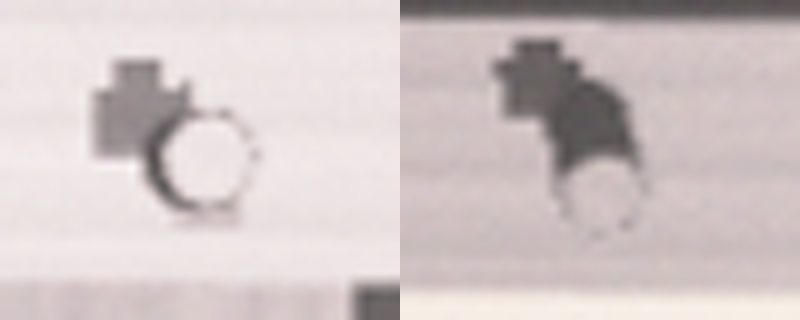

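```bash
python3 -m handwheel '[[[0,0,-4],[0.384,-0.047,0.1],1],[[0,0,-4],[0.384,-0.047,0.1],1],[[0,0,-4],[0.384,-0.047,0.1],1],[[0,0,-4],[0.384,-0.047,0.1],1],[[0,0,-4],[0.384,-0.047,0.1],1],[[0,0,-4],[0.384,-0.047,0.1],1],[[0,0,-4],[0.384,-0.047,0.1],1],[[0,0,-4],[0.384,-0.047,0.1],1],[[0,0,-4],[0.384,-0.047,0.1],1],[[0,0,-4],[0.384,-0.047,0.1],1],[[0,0,-4],[0.384,-0.047,0.1],1]]'
python3 - <<'E'
from plant import *
from h import *
import cv2,pickle
c=capture("wrist");pickle.dump(c,open("w2.pkl","wb"));cv2.imwrite("pics/w2.png",c["image"][:,:,::-1])
print([np.round(proj(c,p)) for p in([493.3,233.9,66],[498.5,84.5,66],[496,159.2,126])])
E
```

```text
time: 2.45
tool_pos: [497.2, 157.3, 231.0]
tcp_rot: [3.141, 0.001, 1.603]
contact_force: [-0.5, -0.2, -0.7]
grip_width: 91.6
finger_force: 0.0
[array([319., 112.]), array([320., 299.]), array([319., 231.])]
```

View pics/w2.png

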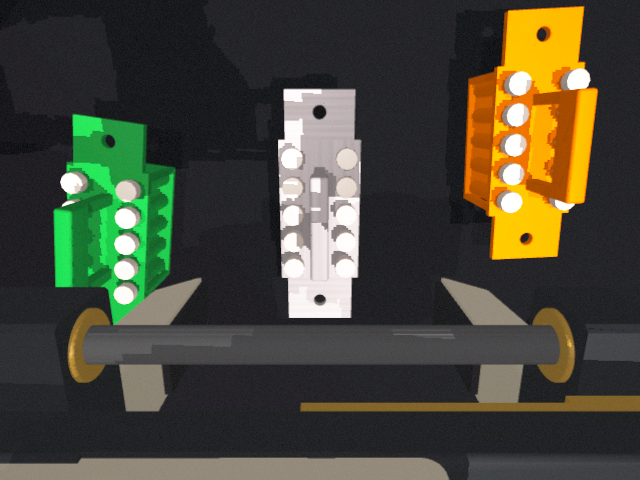

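Pin tops refined to (362.2,116.3) and (356.5,289.2). The rack's holes sit at (319,112) and (320,299), exactly where predicted, so I can grasp.

Run:
```python
from plant import *
from h import *
import pickle
c=pickle.load(open("w1.pkl","rb"))
a=ray(c,361.7,115.8,134);b=ray(c,356.0,288.7,134);print(a,b,(a+b)/2,np.linalg.norm(a-b),np.degrees(np.arctan2(b[0]-a[0],a[1]-b[1])))
o=get_obs();print(o["tool_pos"],*goto(o,[496,159.2,96],1.606))
```

```text
[ 565.85039915 -152.07048165  134.        ] [ 559.34977286 -302.54136982  134.        ] [ 562.60008601 -227.30592574  134.        ] 150.6112423712635 -2.4737475469171244
[497.30049895 157.15157102 231.09691687] [ 0.0022 -0.0013  0.1351] [ 0.04  0.03 -0.2 ]
```

```bash
python3 -m handwheel '[[[0,0,-0.2],[0.001,-0.001,0.045],1],[[0,0,-0.2],[0.002,-0.001,0.09],1],[[0,0,-0.2],[0.002,-0.001,0.12],1],[[0,0,-0.2],[0.002,-0.001,0.135],1],[[0,0,-0.2],[0.002,-0.001,0.135],1],[[0,0,-0.2],[0.002,-0.001,0.135],1]]'
python3 - <<'E'
from plant import *
print([get_obs()["tool_pos"].tolist() for _ in range(1)])
E
python3 -m handwheel '[[[0,0,0],[0,0,0],0],[[0,0,0],[0,0,0],0],[[0,0,0],[0,0,0],0],[[0,0,0],[0,0,0],0],[[0,0,0],[0,0,0],0],[[0,0,0],[0,0,0],0],[[0,0,0],[0,0,0],0],[[0,0,0],[0,0,0],0],[[0,0,0],[0,0,0],0],[[0,0,0],[0,0,0],0]]'
```

```text
time: 3.1
tool_pos: [496.6, 159.9, 96.4]
tcp_rot: [3.141, 0.0, 1.607]
contact_force: [-0.5, -0.4, -0.6]
grip_width: 91.8
finger_force: 0.0
[[496.6197561412633, 159.93520515560454, 96.41609445164627]]
time: 4.1
tool_pos: [495.8, 161.1, 95.7]
tcp_rot: [-3.142, 0.0, 1.609]
contact_force: [-0.2, -0.3, 0.2]
grip_width: 16.3
finger_force: 0.0
```

```bash
python3 -m handwheel '[[[0,0,0],[0,0,0],0],[[0,0,0],[0,0,0],0],[[0,0,0],[0,0,0],0],[[0,0,0],[0,0,0],0]]'; python3 -m handwheel '[[[0,0,0],[0,0,-0.02],0],[[0,0,0],[0,0,-0.04],0],[[0,0,0],[0,0,-0.07],0],[[0,0,0],[0,0,-0.1],0],[[0,0,0],[0,0,-0.14],0],[[0,0,0],[0,0,-0.16],0],[[0,0,0],[0,0,-0.16],0],[[0,0,0],[0,0,-0.16],0],[[0,0,0],[0,0,-0.16],0]]'
python3 - <<'E'
from plant import *
from h import *
import cv2,pickle
c=capture("wrist");pickle.dump(c,open("w3.pkl","wb"));cv2.imwrite("pics/w3.png",c["image"][:,:,::-1])
c=capture("side");pickle.dump(c,open("s3.pkl","wb"))
o=get_obs();print(o["time"],o["tool_pos"],o["tcp_rot"],o["contact_force"],o["finger_force"],o["moment"])
E
```

```text
time: 4.5
tool_pos: [495.8, 161.1, 95.7]
tcp_rot: [3.142, 0.0, 1.609]
contact_force: [0.8, 0.1, 0.7]
grip_width: 11.7
finger_force: 30.0
time: 5.4
tool_pos: [494.6, 160.9, 253.4]
tcp_rot: [-3.137, 0.001, 1.609]
contact_force: [-1.1, -0.1, -4.8]
grip_width: 11.9
finger_force: 30.0
5.5 [494.99759049 160.9221728  253.81868123] [-3.13794885e+00  5.94869612e-04  1.60869623e+00] [ 0.76014388  0.16715035 -5.14898869] 29.994954764842987 [ 0.00949034 -0.12191063  0.00859883]
```

View pics/w3.png

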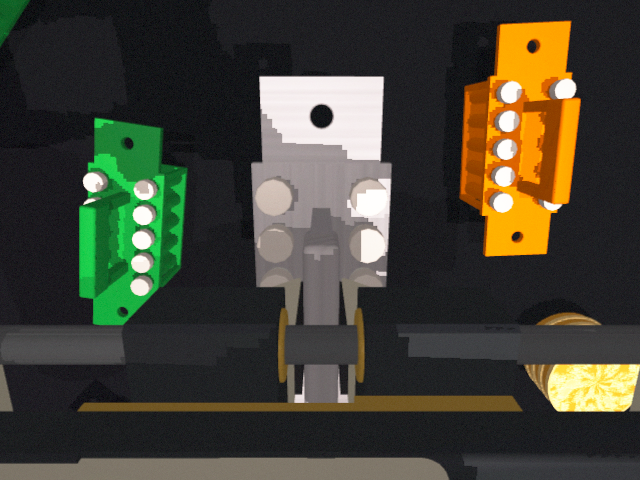

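The rack is held (force about 5 N). Its +y ear hole is visible at (321,117). Now I'll measure how the rack sits in the grip, using the depth on the ear.

```bash
cat > meas.py <<'E'
from h import *
import cv2
def meas(c,u,v,o,win=((60,160),(262,384))):
    "hole centre near u,v plus ear plane, from wrist depth"
    M=np.array(c["camera_from_world"]);R,t=M[:3,:3],M[:3,3];d=c["depth"]
    (a,b),(e,f)=win;vv,uu=np.mgrid[a:b,e:f];dd=d[a:b,e:f].astype(float)
    P=np.stack([(uu-c["cx"])/c["fx"]*dd,(vv-c["cy"])/c["fy"]*dd,dd],-1).reshape(-1,3)
    W=(P-t)@R; z0=np.median(W[:,2][(dd.ravel()>0)]); k=(dd.ravel()>0)&(abs(W[:,2]-z0)<6); W=W[k]
    A=np.c_[W[:,0]-W[:,0].mean(),W[:,1]-W[:,1].mean(),np.ones(len(W))];s=np.linalg.lstsq(A,W[:,2],rcond=None)[0]
    g=c["image"].max(2)[v-16:v+17,u-16:u+17].astype(float);w=(g<60);y,x=np.mgrid[-16:17,-16:17]
    hu,hv=u+x[w].mean(),v+y[w].mean()
    p=ray(c,hu,hv,s[2]);p=ray(c,hu,hv,s[2]+s[0]*(p[0]-W[:,0].mean())+s[1]*(p[1]-W[:,1].mean()))
    print("hole px",hu,hv,"n",w.sum(),"slope x,y mrad",(s[:2]*1000).round(1),"hole top world",p.round(1),"earx",W[:,0].min().round(1),W[:,0].max().round(1))
    T,r=pose(o);q=r.inv().apply(p-T);print("hole in tool",q.round(2));return q
E
python3 - <<'E'
from plant import get_obs
from meas import *
import pickle
c=pickle.load(open("w3.pkl","rb"));o=get_obs()
meas(c,321,117,o,((80,155),(265,300)))
meas(c,321,117,o,((80,155),(340,380)))
E
```

```text
hole px 321.1167108753316 115.71883289124668 n 377 slope x,y mrad [-2.2  2.1] hole top world [491.7 234.2 224.2] earx 467.5 482.6
hole in tool [73.34 -0.39 29.57]
hole px 321.1167108753316 115.71883289124668 n 377 slope x,y mrad [-5.6 -1.9] hole top world [491.7 234.2 224.2] earx 499.1 517.8
hole in tool [73.34 -0.39 29.59]
```

Run:
```python
from plant import *
from h import *
print(*goto(get_obs(),[563,-225.5,258],1.529))
```

```text
[-0.3887  0.0533 -0.0041] [-0.21  0.04  4.57]
```

```bash
python3 -m handwheel '[[[0,0,0.5],[-0.02,0.003,-0.004],0],[[0,0,1],[-0.05,0.007,-0.004],0],[[0,0,1.5],[-0.09,0.012,-0.004],0],[[0,0,2],[-0.13,0.018,-0.004],0],[[0,0,2.5],[-0.17,0.023,-0.004],0],[[0,0,3],[-0.21,0.029,-0.004],0],[[0,0,3.5],[-0.25,0.034,-0.004],0],[[0,0,4],[-0.29,0.04,-0.004],0],[[-0.1,0,4.5],[-0.33,0.045,-0.004],0],[[-0.2,0,4.6],[-0.36,0.049,-0.004],0],[[-0.2,0,4.6],[-0.38,0.052,-0.004],0],[[-0.2,0,4.6],[-0.389,0.053,-0.004],0]]'
python3 -m handwheel '[[[0,0,0],[0,0,0],0],[[0,0,0],[0,0,0],0],[[0,0,0],[0,0,0],0],[[0,0,0],[0,0,0],0]]'
python3 - <<'E'
from plant import get_obs,capture
from meas import *
import pickle,cv2
c=capture("wrist");o=get_obs();pickle.dump(c,open("w4.pkl","wb"));cv2.imwrite("pics/w4.png",c["image"][:,:,::-1])
meas(c,321,117,o,((80,155),(265,300)))
print(goto(o,[563.1,-225.5,195],1.529),o["tool_pos"],o["contact_force"],o["moment"])
E
```

```text
time: 6.7
tool_pos: [563.1, -227.6, 257.9]
tcp_rot: [3.14, -0.001, 1.526]
contact_force: [0.1, 1.0, -5.9]
grip_width: 11.5
finger_force: 30.0
time: 7.1
tool_pos: [563.6, -224.5, 260.0]
tcp_rot: [3.138, -0.0, 1.53]
contact_force: [0.5, 0.6, -4.8]
grip_width: 12.0
finger_force: 30.0
hole px nan nan n 0 slope x,y mrad [5.5 6. ] hole top world [nan nan nan] earx 541.3 558.0
hole in tool [nan nan nan]
(array([-0.0009, -0.0007,  0.065 ]), array([ 0.21, -0.  ,  0.04])) [ 563.57982107 -224.62930235  259.97905306] [-0.23816985  1.08348427 -5.15591052] [-0.0613756  -0.11155456 -0.02058271]meas.py:11: RuntimeWarning: Mean of empty slice.
  hu,hv=u+x[w].mean(),v+y[w].mean()
  ret = ret.dtype.type(ret / rcount)
```

View pics/w4.png

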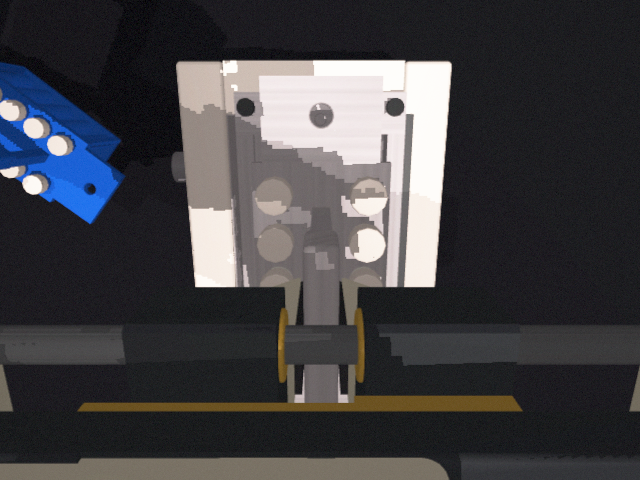

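The hole at (321,116) sits over the upper pin, with frame screws at (245,107) and (395,107). I'll check alignment from this view.

Run:
```python
from plant import get_obs
from h import *
import pickle
c=pickle.load(open("w4.pkl","rb"));g=c["image"].max(2).astype(float)
S=[]
for u,v in[(245,107),(395,107)]:
    w=g[v-9:v+10,u-9:u+10]<70;y,x=np.mgrid[-9:10,-9:10];S.append(ray(c,u+x[w].mean(),v+y[w].mean(),118));print(u+x[w].mean(),v+y[w].mean(),S[-1].round(1))
print("mid",(S[0]+S[1])/2)
z=260+19-49
print("hole",ray(c,321.1,115.7,z))
```

```text
245.26209677419354 106.7741935483871 [ 515.8 -142.2  118. ]
394.7972972972973 106.03378378378379 [ 617.8 -146.1  118. ]
mid [ 566.79156311 -144.17702634  118.        ]
hole [ 566.69066512 -151.13780799  230.        ]
```

```bash
python3 -m handwheel '[[[0.1,0,0],[-0.0005,-0.0004,0.015],0],[[0.2,0,0],[-0.001,-0.0007,0.035],0],[[0.2,0,0],[-0.001,-0.0007,0.055],0],[[0.2,0,0],[-0.001,-0.0007,0.07],0],[[0.2,0,0],[-0.001,-0.0007,0.08],0],[[0.2,0,0],[-0.001,-0.0007,0.082],0],[[0.2,0,0],[-0.001,-0.0007,0.082],0],[[0.2,0,0],[-0.001,-0.0007,0.082],0],[[0.2,0,0],[-0.001,-0.0007,0.082],0]]'
python3 - <<'E'
from plant import get_obs,capture
from h import *
import cv2,pickle
c=capture("wrist");o=get_obs();pickle.dump(c,open("w5.pkl","wb"))
im=c["image"][80:150,270:370];cv2.imwrite("pics/w5.png",cv2.resize(im,None,fx=6,fy=6,interpolation=cv2.INTER_CUBIC)[:,:,::-1])
print(goto(o,[563.0,-225.5,172],1.529),o["tool_pos"],o["tcp_rot"],o["contact_force"],o["moment"])
E
```

```text
time: 8.05
tool_pos: [563.5, -226.8, 178.7]
tcp_rot: [3.14, 0.001, 1.528]
contact_force: [0.4, 0.5, -5.1]
grip_width: 11.9
finger_force: 30.0
(array([ 0.0013, -0.0004,  0.0065]), array([ 0.08,  0.03, -0.04])) [ 563.3633104  -226.78906581  178.54193515] [3.14026608e+00 5.93108949e-04 1.52837041e+00] [ 0.4798851  -0.28019523 -4.88726522] [ 0.02222938 -0.07864366  0.01072481]
```

View pics/w5.png

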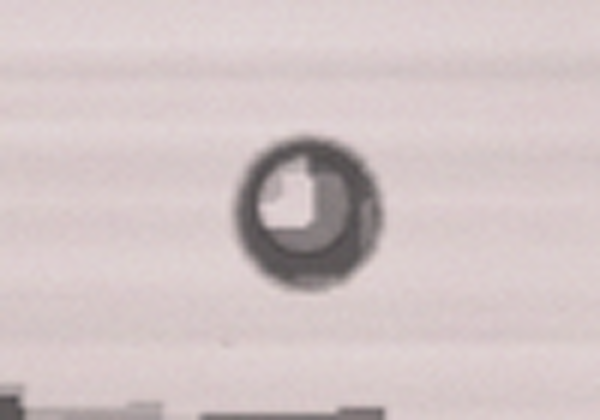

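The pin top appears inside the hole: hole centre at crop (309,213), pin at (303,207). Casting both rays now.

Run:
```python
from plant import get_obs
from h import *
import pickle
c=pickle.load(open("w5.pkl","rb"));o=get_obs()
f=lambda x,y:(270+(x+.5)/6-.5,80+(y+.5)/6-.5)
h=ray(c,*f(309,213),148.5);p=ray(c,*f(303,207),134);print(h,p,p-h)
T,r=pose(o);print("tool shift mm",r.inv().apply((p-h)*[1,1,0]).round(2))
```

```text
[ 566.63205877 -153.25285211  148.5       ] [ 566.22936972 -152.67155751  134.        ] [ -0.40268905   0.5812946  -14.5       ]
tool shift mm [ 0.56 -0.43 -0.  ]
```

```bash
python3 -m handwheel '[[[0.1,0,0],[0.0006,-0.0004,0.002],0],[[0.1,0,0],[0.0006,-0.0004,0.005],0],[[0.1,0,0],[0.0006,-0.0004,0.007],0],[[0.1,0,0],[0.0006,-0.0004,0.008],0],[[0.1,0,0],[0.0006,-0.0004,0.009],0],[[0.1,0,0],[0.0006,-0.0004,0.01],0],[[0.1,0,0],[0.0006,-0.0004,0.011],0],[[0.1,0,0],[0.0006,-0.0004,0.011],0]]'; python3 -m handwheel '[[[0,0,0],[0,0,0.001],0],[[0,0,0],[0,0,0.002],0],[[0,0,0],[0,0,0.002],0]]'
```

```text
time: 8.9
tool_pos: [562.6, -226.0, 166.6]
tcp_rot: [-3.14, -0.0, 1.528]
contact_force: [0.1, 0.1, -4.9]
grip_width: 11.7
finger_force: 30.0
time: 9.2
tool_pos: [562.6, -225.9, 164.6]
tcp_rot: [-3.14, -0.0, 1.528]
contact_force: [-0.3, 1.4, -5.0]
grip_width: 11.7
finger_force: 30.0
```

The ear undersides are about 5 mm below the pin tops with no contact force, so the pins appear to be in the holes. I'll keep lowering slowly.

```bash
python3 -m handwheel '[[[0,0,0],[0,0,0.001],0],[[0,0,0],[0,0,0.002],0],[[0,0,0],[0,0,0.003],0],[[0,0,0],[0,0,0.004],0],[[0,0,0],[0,0,0.004],0]]'; python3 -m handwheel '[[[0,0,0],[0,0,0.001],0],[[0,0,0],[0,0,0.002],0],[[0,0,0],[0,0,0.003],0],[[0,0,0],[0,0,0.004],0],[[0,0,0],[0,0,0.004],0]]'
```

```text
time: 9.7
tool_pos: [562.6, -226.0, 160.5]
tcp_rot: [-3.14, -0.0, 1.528]
contact_force: [-0.2, 0.4, -5.1]
grip_width: 11.8
finger_force: 30.0
time: 10.2
tool_pos: [562.6, -225.9, 156.5]
tcp_rot: [-3.14, -0.0, 1.528]
contact_force: [-0.6, -0.5, -5.5]
grip_width: 11.7
finger_force: 30.0
```

```bash
python3 -m handwheel '[[[0,0,0],[0,0,0.001],0],[[0,0,0],[0,0,0.002],0],[[0,0,0],[0,0,0.003],0],[[0,0,0],[0,0,0.003],0]]'; python3 -m handwheel '[[[0,0,0],[0,0,0.0005],0],[[0,0,0],[0,0,0.001],0],[[0,0,0],[0,0,0.001],0]]'
```

```text
time: 10.6
tool_pos: [562.5, -226.0, 153.5]
tcp_rot: [-3.14, -0.0, 1.528]
contact_force: [-0.4, -0.4, -4.4]
grip_width: 11.8
finger_force: 30.0
time: 10.9
tool_pos: [562.6, -226.0, 152.7]
tcp_rot: [-3.14, -0.0, 1.528]
contact_force: [0.3, -0.6, -4.6]
grip_width: 11.9
finger_force: 30.0
```

```bash
python3 -m handwheel '[[[0,0,0],[0,0,0.0005],0],[[0,0,0],[0,0,0.001],0],[[0,0,0],[0,0,0.001],0],[[0,0,0],[0,0,0.001],0]]'; python3 -m handwheel '[[[0,0,0],[0,0,0.0003],0],[[0,0,0],[0,0,0.0005],0],[[0,0,0],[0,0,0.0005],0]]'
```

```text
time: 11.3
tool_pos: [562.7, -225.9, 152.0]
tcp_rot: [-3.14, 0.0, 1.529]
contact_force: [-0.2, 1.0, -2.5]
grip_width: 11.7
finger_force: 30.0
time: 11.6
tool_pos: [562.8, -225.8, 151.7]
tcp_rot: [-3.14, -0.0, 1.529]
contact_force: [-2.1, 4.1, 1.1]
grip_width: 11.6
finger_force: 30.0
```

```bash
python3 -m handwheel '[[[0,0,0],[0,0,0.0003],0],[[0,0,0],[0,0,0.0006],0],[[0,0,0],[0,0,0.0006],0],[[0,0,0],[0,0,0.0006],0]]'
python3 - <<'E'
from plant import get_obs,capture
from meas import *
import cv2
c=capture("wrist");o=get_obs();print(o["moment"],o["contact_force"])
d=c["depth"];M=c["camera_from_world"];R,t=M[:3,:3],M[:3,3]
for u,v in[(275,95),(365,95),(275,145),(365,145)]:
    q=np.median(d[v-4:v+5,u-4:u+5]);print(u,v,(R.T@(np.array([(u-c["cx"])/c["fx"]*q,(v-c["cy"])/c["fy"]*q,q])-t)).round(1))
cv2.imwrite("pics/w6.png",c["image"][:,:,::-1])
E
```

```text
time: 12.0
tool_pos: [562.8, -225.8, 151.7]
tcp_rot: [-3.141, 0.0, 1.529]
contact_force: [-2.4, 4.6, 6.0]
grip_width: 11.6
finger_force: 30.0
[ 0.44902006  0.39119595 -0.01240403] [-2.94896728  3.80194086  5.96461988]
275 95 [ 546.7 -143.2  122.3]
365 95 [ 584.8 -144.9  122.4]
275 145 [ 545.2 -163.9  122.5]
365 145 [ 584.5 -165.6  122.3]
```

View pics/w6.png

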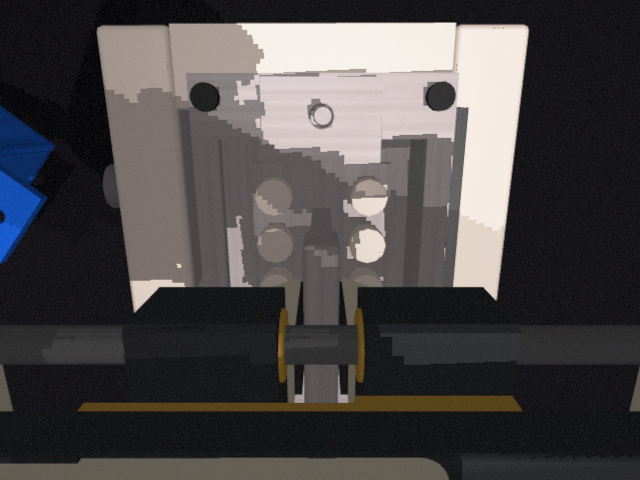

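The pin shows through the ear hole at (321,116). The ear top is level at 122.3–122.5 mm (expected 122), so the rack is flush. I'll relax the press, release and retreat.

```bash
python3 -m handwheel '[[[0,0,0],[0,0,-0.0006],0],[[0,0,0],[0,0,-0.0008],0.3],[[0,0,0],[0,0,-0.0008],0.5],[[0,0,0],[0,0,-0.0008],0.5],[[0,0,0],[0,0,-0.0008],0.5],[[0,0,0],[0,0,-0.0008],0.5],[[0,0,0],[0,0,-0.0008],0.5],[[0,0,0],[0,0,-0.0008],0.5]]'; python3 -m handwheel '[[[0,0,0],[0,0,-0.01],0.5],[[0,0,0],[0,0,-0.03],0.5],[[0,0,0],[0,0,-0.06],0.5],[[0,0,0],[0,0,-0.1],0.5],[[0,0,0],[0,0,-0.14],0.5],[[0,0,0],[0,0,-0.17],0.5],[[0,0,0],[0,0,-0.18],0.5],[[0,0,0],[0,0,-0.18],0.5],[[0,0,0],[0,0,-0.18],0.5]]'
python3 - <<'E'
from plant import get_obs,capture
from h import *
import cv2
c=capture("wrist");o=get_obs();print(o["tool_pos"],o["contact_force"])
cv2.imwrite("pics/w7.png",c["image"][:,:,::-1])
d=c["depth"];M=c["camera_from_world"];R,t=M[:3,:3],M[:3,3]
for P in([546,-143,122],[585,-145,122],[540,-303,122],[580,-305,122],[563,-215,182]):
    u,v=np.round(proj(c,P)).astype(int)
    if 2<v<477: 
        q=np.median(d[v-1:v+2,u-1:u+2]);print(u,v,(R.T@(np.array([(u-c["cx"])/c["fx"]*q,(v-c["cy"])/c["fy"]*q,q])-t)).round(1))
E
```

```text
time: 12.85
tool_pos: [562.7, -226.0, 151.4]
tcp_rot: [-3.14, -0.0, 1.528]
contact_force: [-0.0, 0.1, -0.4]
grip_width: 45.5
finger_force: 0.0
time: 13.75
tool_pos: [562.5, -225.8, 329.8]
tcp_rot: [-3.138, -0.001, 1.528]
contact_force: [-0.1, 0.1, -0.9]
grip_width: 45.7
finger_force: 0.0
[ 562.39479124 -225.71067075  329.33544695] [-0.71129437 -0.73426465  0.44394354]
298 107 [ 546.1 -143.1  122.8]
345 107 [ 585.2 -144.8  122.6]
302 286 [ 540.4 -303.   121.9]
344 286 [ 579.7 -304.5  122.2]
322 205 [ 563.1 -214.8  182.4]
```

View pics/w7.png

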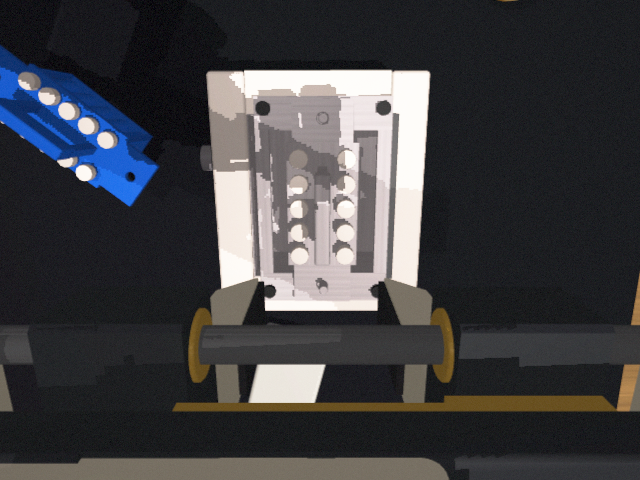

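The rack hangs level: both ear tops are at about 122 mm, the pins show at (322,117) and (322,286), and the handle top is at 182 mm. The gripper is clear, so I'll hand the job in.

```bash
python3 -c "
from plant import *
print(close_job())"
```

```text
the job is handed in; nothing more can be done
None
```

I hung the steel rack on both pins with its ears flush and level, released it with the gripper clear, and handed the job in at about 14 s; the hand-in call returned no verdict.

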